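# Stand the kit case heavy end down

## Task

The closed wooden kit case is packed much heavier at one end than the other, and nothing on the outside shows which. Pick it up by the hinged carrying handle on its lid so that it hangs clear of the cabinet top, see which end dips, and lay it flat and let it go. Then take it up again and stand it gently upright, heavy end down, wholly on the square cork mat, and let go, without pushing the other things about.

Things in the scene. Friction and masses are not known exactly. Their poses are not given: they have to be found in the camera images.
- case: Closed wooden box, 180 long (its x) x 54 wide (its y) x 54 mm high (its z), 0.6 to 0.8 kg in all, lying flat at first. Origin: centre of its underside. Its flat long sides can be gripped across the 54 mm width. One half holds a heavy packet (0.3 to 0.45 kg), the other a 50 g one, either way round whichever way the axes point. Hung by the handle it dips 20 to 40 degrees to its heavy end.
- handle (a joint): Handle on the middle of the lid: an upright wooden flap, 10 mm thick (along the case's x), 40 wide (along its y), to be gripped 66 to 94 mm above the case's underside, from above, across its thickness, fingertips 12 mm or more above the lid so the case can dip. Swings freely on a pin along y at the lid's surface; value in rad, 0 = square to the lid, up to 1 either way; a weak spring stands it up.
- case_mid (a point): Middle of the case, 27 mm above its underside; axes as the case.
- case_end1 (a point): Middle of the end face at the case's +x, 90 mm from the middle.
- case_end2 (a point): Middle of the end face at the case's -x, 90 mm from the middle.
- mat: Square cork mat, 150 x 150 x 4 mm thick, fixed to the surface. Origin: centre of its underside; x and y along its edges, z up.
- tin_large: Flat round polish tin, 87 mm across, 26 mm high, loose; origin at the centre of its underside. Leave alone.
- tin_small: Flat round polish tin, 73 mm across, 22 mm high, loose; origin at the centre of its underside. Leave alone.
- brush: Horsehair shoe brush, 165 x 50 x 48 mm, lying bristles down, loose; origin at the centre of its underside, x along its length. Leave alone.
- applicator: Silicone applicator, 127 x 50 x 18 mm, narrow handle to its -x, loose; origin on the underside near where handle and pad meet. Leave alone.
- cream_jar: Small round jar, 56 mm across, 55 mm high, loose; origin at the centre of its underside. Leave alone.
- shoehorn: Short steel shoehorn with wooden grip, 180 x 46 x 12 mm, lying flat, loose; origin on its underside near the middle, x along its length. Leave alone.

How it is judged:
By the outcome, as a careful person would: the job done as asked, in the order asked, and still so for the second after the job is handed in, with the robot touching nothing.
It also fails if it takes over 61 s, if anything falls off the work surface, if the arm or the gripper's body presses on something with over 40 N, if the wrist force passes 120 N, or if a joint passes its speed limit or range.

## Robot

A 6-joint arm with a two-finger parallel gripper is mounted at the origin on the work surface. World frame = base frame: x ahead of the robot, y to its left, z up, the work surface at z = 0. Lengths are in m, angles in rad, forces in N, time in s.
With the tool pointing down it reaches from about 0.25 to 0.8 m from the base axis. Payload 3.9 kg.
Tool frame: the origin (TCP) lies on the centre line of the jaws, within the pads' length; the fingertips stand 11 mm ahead of it and the grasp point (between the pads) lies 8 mm behind it (env.tip_extent is the z of the fingertips in the tool frame, in m); z points along the fingers, y is the direction in which the jaws open and shut (so a half turn about z gives the same grasp; the last joint's range is limited). The gripper opens to 85 mm and grips with 20 to 120 N. Pads are 22 mm wide; open, the fingers measure 114 mm over their backs; the gripper's body (76 mm by 85 mm) begins 54 mm behind the grasp point. The pads swing forward as they close: fully open they stand 13 mm farther back than shut.
Start: joints at [-1.168, 0.26, -0.138, 1.173, 0, 1.571], TCP at [0.206, -0.483, 0.242] pointing down, gripper open.
Joint ranges: [-2.78, 2.78], [-0.83, 1.72], [-1.28, 1.37], [-1.9, 2.12], [-1.57, 1.48], [-3.14, 3.14]. Speed limits (rad/s): [2.57, 2.57, 3.14, 3.14, 3.14, 3.14].

## Interface

Orientations are given as [roll, pitch, yaw] about the fixed x, y, z axes, in that order (R = Rz(yaw) Ry(pitch) Rx(roll)).
In Python, from rig import env gives the robot as it stands. The module is installed in compiled form; this text tells all that it offers.
- The arm moves only by the tool step_arm, never from a script. Its argument "plan" is a list of rows, each a list of 3 entries, a list of its own where there are three numbers: the opening, from 0 (shut) to 1 (fully open), then the shift along the world's x, y, z normalised to -1 to 1, where 1 is 0.025 m, then the turn about the world's z normalised to -1 to 1, where 1 is 4 degrees. A call has 1 to 5 rows; each row shifts and turns the commanded pose from where the row before left it; what a row does not reach is not made up. A row lasts 1/12 s, in which the tool goes at most 41.7 mm and 7.16 degrees, less where a joint would pass 70% of its speed; a pose out of reach is approached as far as the arm can. A call with a number of a shift or a turn outside -1 to 1 is refused whole. A call with a gripper value outside its range is refused whole. The fingers move at their own pace and stop on an object; "grip_force" is the grip in N (left out, the last holds). Time passes only in rows, so rows that do not move let the fingers close. It gives the time, the measured TCP pose, the force and the opening at its end, in the units of the state.
- env.sense(): the state, without advancing time (a new reading comes with each control period).
- env.capture(name): name is "scene" or "top" or "wrist"; returns (picture, depth): 384x512x3 uint8, red, green, blue; 384x512 float32, m along the optical axis (not along the pixel's ray), 0 where there is no reading.
- env.get_calibration(name): a dict with "fx", "fy", "cx", "cy" (pixels), "xyz" and "orientation" of the camera in the world. Camera axes: x right, y up, looking along -z (the intrinsics and any distortion apply to the point x, -y, -z); pixel columns grow to the right and rows downward; lengths in m; the calibration is good to about 2 mm. A picture is of the moment at which its call begins: read the wrist's pose just before it. get_calibration takes no time and is no camera call; for the wrist camera it gives the pose at the moment of the call.
- env.finish_job(): hands the job in, once; it reports no verdict.
Trained networks look in the newest picture that a camera, given by its name, has taken for a name from the list of things; names that differ only in an ending like _2 or _b are one class to them, and where a whole thing is asked for, a point or a joint stands for the part that bears it (a point fixed in the world has none). Each returns a list of dicts, best first, with "score" (0 to 1); they miss things now and then, are a little off and sometimes report something else, mostly with a low value. They report only what shows in the picture. A call takes as long as a camera call.
- env.search_frame(camera, label): "uv" ([column, row] in pixels, amid what is visible of it).
- env.masks_of(camera, label): "pixels" (384x512 bool, what is visible of it) and "uv" ([column, row] in pixels, amid what is visible of it).
- env.place_of(camera, label): "uv" ([column, row] in pixels: a listed point, or the origin of a listed thing).
The state is a dict: "t": time; "joint_positions": joint angles; "joint_velocities": joint speeds; "effort": joint torques, N m; "eef_pos": TCP position; "tcp_rot": TCP orientation; "wrist_force": force on the tool from outside, world axes, zero at the start; "wrist_torque": the same for the moment, N m; "width": opening from 0.0 (shut) to 1.0 (fully open).
Only numpy, scipy, OpenCV 4.12 (cv2) and the standard library are available. Lean on these libraries where they do the work, as an engineer would, in place of code of your own. Each camera call takes 0.05 s, during which the arm holds its last target.

## Working session

There is one attempt and no reset: what is moved stays moved. The work goes in short steps, Python scripts to look and compute and a tool call to move; the robot and the scene stay as the last step left them, time stands still between calls to the robot, and variables do not carry over. Pictures are saved under pics/ and viewed, and the job is handed in when it is done.

Besides the shell and the picture viewer there is one more tool, called in YAML: its name, and indented under it one key for each argument. step_arm: Moves the arm, as the interface text tells. Its arguments: {"type":"object","properties":{"plan":{"type":"array"},"grip_force":{"type":"number"}},"required":["plan"]}

```bash
mkdir -p pics
cat > h.py <<'E'
import numpy as np, cv2
from scipy.spatial.transform import Rotation as R
from rig import env
def save(n,im,s=1.0):
    cv2.imwrite('pics/'+n+'.png',cv2.resize(im[:,:,::-1],None,fx=s,fy=s))
def cal(c):
    k=env.get_calibration(c); return k
def Rm(k):
    o=np.array(k['orientation'],float)
    return R.from_euler('xyz',o).as_matrix() if o.shape==(3,) else (o if o.shape==(3,3) else None)
def ray(k,uv):
    p=np.array([(uv[0]-k['cx'])/k['fx'],-(uv[1]-k['cy'])/k['fy'],-1.0]); return Rm(k)@p
def atz(k,uv,z):
    d=ray(k,uv);o=np.array(k['xyz']); return o+d*(z-o[2])/d[2]
def atd(k,uv,dep): return np.array(k['xyz'])+ray(k,uv)*dep
def cloud(k,dep):
    v,u=np.mgrid[0:384,0:512]
    p=np.stack([(u-k['cx'])/k['fx']*dep,-(v-k['cy'])/k['fy']*dep,-dep],-1)
    return p@Rm(k).T+np.array(k['xyz'])
E
python3 - <<'E'
from h import *
s=env.sense();print({k:np.round(v,3).tolist() for k,v in s.items()})
for c in ['scene','top']:
    im,d=env.capture(c);save(c+'0',im,1.5);k=cal(c);print(c,k)
    np.savez(c+'0.npz',im=im,d=d)
    for l in ['case','case_mid','case_end1','case_end2','handle','mat','tin_large','tin_small','brush','applicator','cream_jar','shoehorn'] if c=='top' else []:
        r=env.place_of(c,l)
        for q in r[:2]:
            uv=q['uv'];dd=d[int(uv[1]),int(uv[0])]
            print(l,round(q['score'],2),np.round(uv,1),np.round(atd(k,uv,dd),3))
E
```

```text
{'t': 0.0, 'joint_positions': [-1.168, 0.261, -0.139, 1.173, -0.0, 1.571], 'joint_velocities': [0.0, -0.001, 0.001, -0.001, -0.002, 0.001], 'effort': [-0.0, -40.568, 25.392, 0.019, -0.0, 0.0], 'eef_pos': [0.206, -0.482, 0.241], 'tcp_rot': [-3.14, 0.0, 0.403], 'wrist_force': [-0.203, 0.482, -1.164], 'wrist_torque': [-0.011, 0.043, -0.009], 'width': 1.001}
scene {'fx': 472.88515760921746, 'fy': 472.88515760921746, 'cx': 260.72128700951595, 'cy': 187.26970501643768, 'xyz': array([1.08783141, 0.7784739 , 1.29963722]), 'orientation': array([0.646202  , 0.01522506, 2.53709934])}
top {'fx': 493.2579569764808, 'fy': 493.2579569764808, 'cx': 250.8737300490579, 'cy': 190.96604265066992, 'xyz': array([ 0.30707484, -0.0258284 ,  1.37999072]), 'orientation': array([ 1.85510794e-01, -2.55242242e-04, -1.57135513e+00])}
case 0.88 [176.4 203.9] [0.52  0.176 0.056]
case 0.46 [299.8 123.9] [ 0.749 -0.164  0.049]
case_mid 0.86 [176.6 206. ] [0.515 0.176 0.053]
case_end1 0.88 [139.9 205.4] [ 0.525  0.288 -0.001]
case_end1 0.66 [205.8 199.9] [0.532 0.097 0.047]
case_end2 0.88 [139.9 205.4] [ 0.525  0.288 -0.001]
case_end2 0.66 [205.8 199.9] [0.532 0.097 0.047]Traceback (most recent call last):
  File "<stdin>", line 7, in <module>
ValueError: it knows: applicator, brush, case, case_end, case_mid, cream_jar, mat, shoehorn, tin_large, tin_small
```

View pics/top0.png

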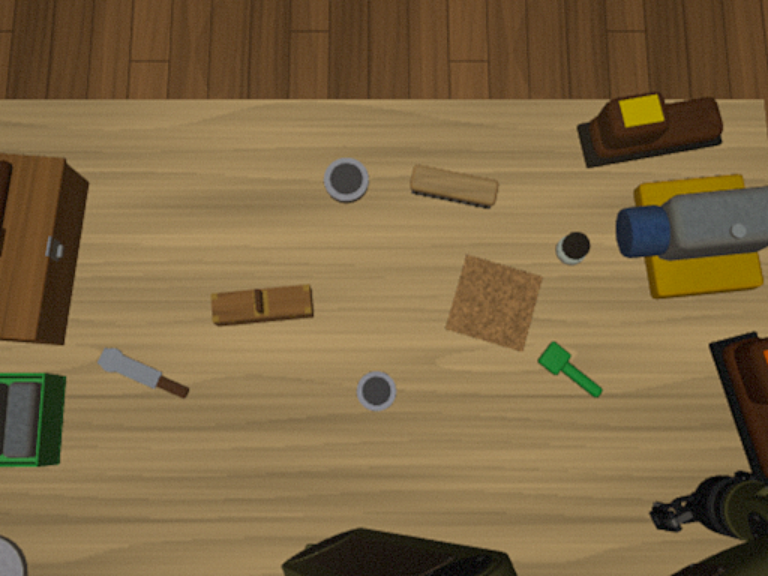

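View pics/scene0.png

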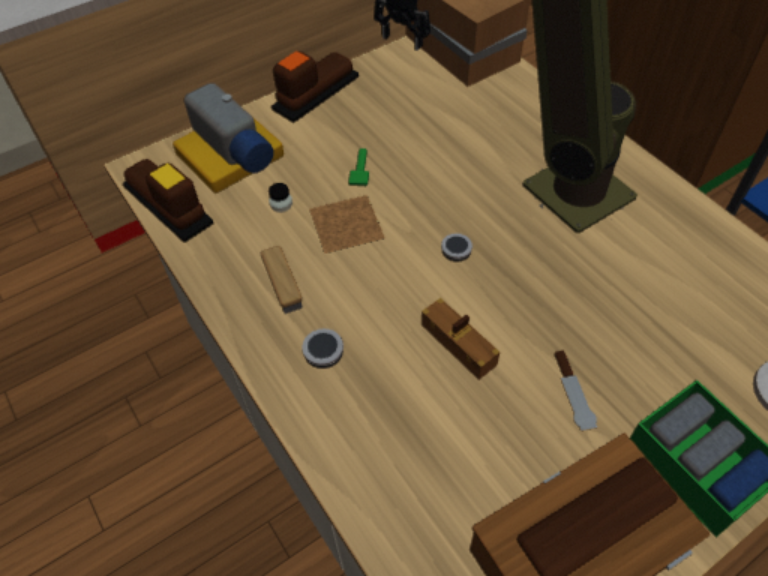

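Run:
```python
from h import *
z=np.load('top0.npz');k=cal('top');d=z['d'];P=cloud(k,d)
for l in ['mat']:
    for q in env.place_of('top',l)[:2]: print(l,q['score'],q['uv'],atz(k,q['uv'],0))
def rect(m,lo,hi):
    p=P[m&(P[...,2]>lo)&(P[...,2]<hi)]
    r=cv2.minAreaRect(p[:,:2].astype(np.float32)*1000); return np.round(r[0],1),np.round(r[1],1),round(r[2],2),len(p),p
m=env.masks_of('top','case')[0]['pixels']
print('case mask',m.sum(),rect(m,.04,.065)[:4]); p=rect(m,.04,.065)[4];print('z',np.percentile(p[:,2],[5,50,95]))
b=rect(m,.066,.12);print('handle',b[:4],b[4].mean(0) if b[3] else 0, b[4][:,2].max())
m=env.masks_of('top','mat')[0]['pixels'];print('mat',rect(m,-.01,.02)[:4])
q=cloud(k,d)[m];print(q.min(0),q.max(0),np.median(q[:,2]))
```

```text
mat 0.76 [328.8, 202.0] [ 0.53411796 -0.24721001  0.        ]
case mask 1514 (array([526.9, 185. ]), array([ 55.3, 180.6]), 5.58, 1265)
z [0.04901384 0.05434127 0.05925164]
handle (array([526.9, 184.7]), array([39.7, 10.3]), 6.17, 79) [0.52636462 0.18362801 0.09005118] 0.0994923692120464
mat (array([ 538. , -247.5]), array([151.7, 152.5]), 73.85, 2743)
[ 0.30707484 -0.33662769 -0.00456583] [ 0.62421433 -0.0258284   1.37999072] 0.0043378611990965155
```

step_arm:
  plan:
    - [1,[0.5,1,0],-1]
    - [1,[0.5,1,0],-1]
    - [1,[0.5,1,0],-1]
    - [1,[0.5,1,0],-1]
    - [1,[0.5,1,0],-0.4]

```text
t: 0.87
eef_pos: [0.2686, -0.3569, 0.2424]
tcp_rot: [3.141, -0.0, 0.092]
wrist_force: [1.0, -1.1, -0.1]
width: 0.998
```

step_arm:
  plan:
    - [0.6,[0.5,1,0],0]
    - [0.6,[0.5,1,0],0]
    - [0.6,[0.5,1,0],0]
    - [0.6,[0.5,1,0],0]
    - [0.6,[0.5,1,0],0]

```text
t: 1.28
eef_pos: [0.3312, -0.2318, 0.2425]
tcp_rot: [3.141, -0.0, 0.095]
wrist_force: [-0.2, 0.2, 0.5]
width: 0.599
```

step_arm:
  plan:
    - [0.6,[0.5,1,0],0]
    - [0.6,[0.5,1,0],0]
    - [0.6,[0.5,1,0],0]
    - [0.6,[0.5,1,0],0]
    - [0.6,[0.5,1,0],0]

```text
t: 1.7
eef_pos: [0.3937, -0.1067, 0.2425]
tcp_rot: [3.141, -0.001, 0.096]
wrist_force: [-0.7, -0.4, 0.1]
width: 0.599
```

step_arm:
  plan:
    - [0.6,[0.5,1,0],0]
    - [0.6,[0.5,1,0],0]
    - [0.6,[0.5,1,0],0]
    - [0.6,[0.5,1,0],0]
    - [0.6,[0.5,1,0],0]

```text
t: 2.12
eef_pos: [0.4562, 0.0184, 0.2425]
tcp_rot: [3.141, -0.0, 0.096]
wrist_force: [0.6, -0.3, 0.5]
width: 0.598
```

step_arm:
  plan:
    - [0.6,[0.5,1,0],0]
    - [0.6,[0.5,1,0],0]
    - [0.6,[0.5,1,0],0]
    - [0.6,[0,0,0],0]
    - [0.6,[0,0,0],0]

```text
t: 2.53
eef_pos: [0.4962, 0.0695, 0.242]
tcp_rot: [-3.123, 0.001, 0.128]
wrist_force: [-0.7, -0.5, -0.0]
width: 0.602
```

Run:
```python
from h import *
s=env.sense();print({k:np.round(v,3).tolist() for k,v in s.items()}); print(env.tip_extent)
im,d=env.capture('wrist');save('w1',im,1.5);im,d=env.capture('scene');save('s1',im,1.5)
s=env.sense();print({k:np.round(v,3).tolist() for k,v in s.items()})
```

```text
{'t': 2.533, 'joint_positions': [0.127, 0.22, -0.194, 1.158, 0.019, 3.141], 'joint_velocities': [-0.019, -0.02, -0.031, 0.012, -0.005, 0.001], 'effort': [0.573, -37.519, 25.929, -0.287, 0.144, 0.0], 'eef_pos': [0.496, 0.069, 0.242], 'tcp_rot': [-3.123, 0.001, 0.128], 'wrist_force': [-0.674, -0.464, -0.031], 'wrist_torque': [-0.068, -0.004, 0.018], 'width': 0.602}
0.011
{'t': 2.633, 'joint_positions': [0.126, 0.218, -0.195, 1.159, 0.019, 3.141], 'joint_velocities': [-0.008, -0.01, -0.008, 0.001, 0.001, -0.001], 'effort': [0.35, -37.626, 25.571, -0.083, 0.09, -0.0], 'eef_pos': [0.495, 0.069, 0.242], 'tcp_rot': [-3.123, 0.001, 0.127], 'wrist_force': [0.081, 0.256, -0.213], 'wrist_torque': [-0.031, 0.016, -0.016], 'width': 0.6}
```

View pics/w1.png

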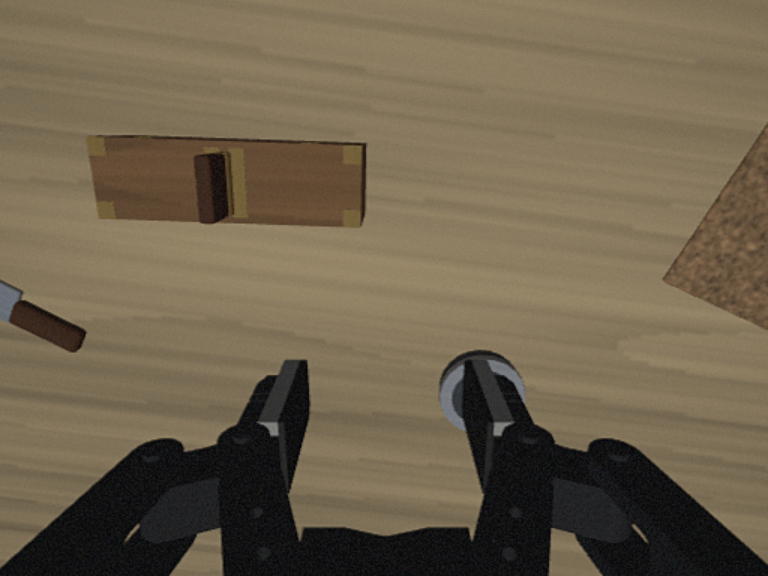

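View pics/s1.png

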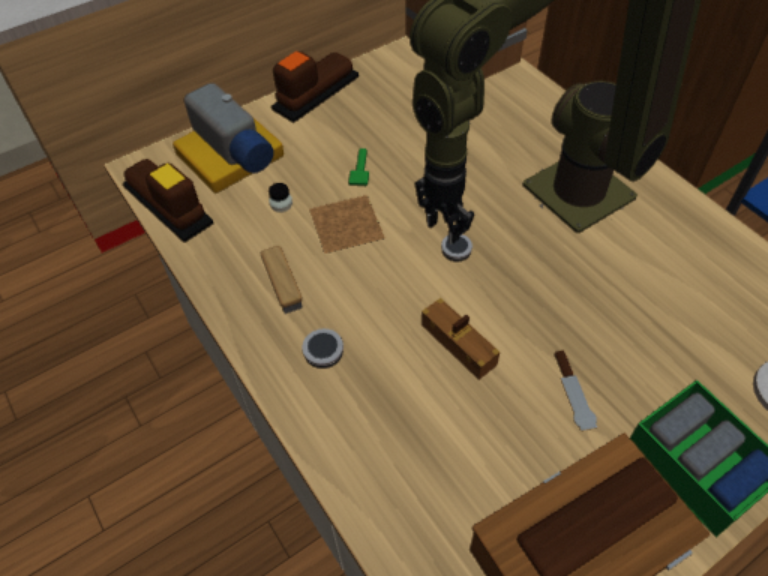

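step_arm:
  plan:
    - [0.6,[0,0,0],1]
    - [0.6,[0,0,0],1]
    - [0.6,[0,0,0],1]
    - [0.6,[0,0,0],1]
    - [0.6,[0,0,0],1]

```text
t: 3.05
eef_pos: [0.495, 0.0681, 0.2425]
tcp_rot: [-3.122, 0.001, 0.478]
wrist_force: [0.4, 0.1, -0.1]
width: 0.602
```

step_arm:
  plan:
    - [0.6,[0,0,0],1]
    - [0.6,[0,0,0],1]
    - [0.6,[0,0,0],1]
    - [0.6,[0,0,0],1]
    - [0.6,[0,0,0],1]

```text
t: 3.47
eef_pos: [0.495, 0.0681, 0.2425]
tcp_rot: [-3.122, 0.001, 0.827]
wrist_force: [1.4, -0.7, -0.5]
width: 0.597
```

step_arm:
  plan:
    - [0.6,[0,0,0],1]
    - [0.6,[0,0,0],1]
    - [0.6,[0,0,0],1]
    - [0.6,[0,0,0],1]
    - [0.6,[0,0,0],1]

```text
t: 3.88
eef_pos: [0.495, 0.0681, 0.2425]
tcp_rot: [-3.122, 0.001, 1.176]
wrist_force: [-0.7, 0.2, -0.9]
width: 0.599
```

step_arm:
  plan:
    - [0.6,[0,0,0],1]
    - [0.6,[0,0,0],1]
    - [0.6,[0,0,0],1]
    - [0.6,[0,0,0],1]
    - [0.6,[0,0,0],1]

```text
t: 4.3
eef_pos: [0.4951, 0.0681, 0.2425]
tcp_rot: [-3.122, 0.0, 1.526]
wrist_force: [0.3, 0.4, 0.4]
width: 0.599
```

step_arm:
  plan:
    - [0.6,[0.2,0.6,0],1]
    - [0.6,[0.2,0.6,0],1]
    - [0.6,[0.2,0.6,0],1]
    - [0.6,[0.2,0.6,0],1]
    - [0.6,[0.2,0.6,0],1]

```text
t: 4.72
eef_pos: [0.5204, 0.1436, 0.2426]
tcp_rot: [-3.122, 0.0, 1.875]
wrist_force: [0.0, -0.5, -0.7]
width: 0.602
```

step_arm:
  plan:
    - [0.6,[0,0,0],1]
    - [0.6,[0,0,0],1]
    - [0.6,[0,0,0],1]
    - [0.6,[0,0,0],1]
    - [0.6,[0,0,0],1]

```text
t: 5.13
eef_pos: [0.5202, 0.143, 0.2425]
tcp_rot: [-3.122, 0.0, 2.224]
wrist_force: [0.1, -0.3, 0.5]
width: 0.601
```

step_arm:
  plan:
    - [0.6,[0,0,0],1]
    - [0.6,[0,0,0],1]
    - [0.6,[0,0,0],1]
    - [0.6,[0,0,0],1]
    - [0.6,[0,0,0],1]

```text
t: 5.55
eef_pos: [0.5202, 0.1429, 0.2425]
tcp_rot: [-3.122, 0.0, 2.573]
wrist_force: [0.5, 0.8, -0.3]
width: 0.6
```

step_arm:
  plan:
    - [0.6,[0,0,0],1]
    - [0.6,[0,0,0],1]
    - [0.6,[0,0,0],1]
    - [0.6,[0,0,0],1]
    - [0.6,[0,0,0],1]

```text
t: 5.97
eef_pos: [0.5202, 0.1429, 0.2425]
tcp_rot: [-3.122, -0.0, 2.922]
wrist_force: [-0.9, 0.7, 0.6]
width: 0.604
```

step_arm:
  plan:
    - [0.6,[0.05,0.34,0],1]
    - [0.6,[0.05,0.34,0],1]
    - [0.6,[0.05,0.34,0],1]
    - [0.6,[0.05,0.34,0],1]
    - [0.6,[0.05,0.34,0],0.5]

```text
t: 6.38
eef_pos: [0.5267, 0.1858, 0.2426]
tcp_rot: [-3.122, -0.0, -3.048]
wrist_force: [-0.5, 0.1, -0.2]
width: 0.602
```

step_arm:
  plan:
    - [0.6,[0,0,-1],0]
    - [0.6,[0,0,-1],0]
    - [0.6,[0,0,-1],0]
    - [0.6,[0,0,-1],0]
    - [0.6,[0,0,0],0]

```text
t: 6.8
eef_pos: [0.5234, 0.1847, 0.1378]
tcp_rot: [-3.12, -0.009, -3.05]
wrist_force: [-0.8, -0.2, -0.5]
width: 0.6
```

Run:
```python
from h import *
im,d=env.capture('wrist');save('w2',im,1.5)
k=cal('wrist');P=cloud(k,d)
s=env.sense();print(s['eef_pos'],s['tcp_rot'])
m=env.masks_of('wrist','case')[0]['pixels']&(d>0)
p=P[m];h=p[(p[:,2]>.07)&(p[:,2]<.105)]
if len(h):
  r=cv2.minAreaRect(h[:,:2].astype(np.float32)*1000);print('handle',r,np.percentile(h[:,2],[5,95]))
l=p[(p[:,2]>.045)&(p[:,2]<.062)];r=cv2.minAreaRect(l[:,:2].astype(np.float32)*1000);print('lid',r)
```

```text
[0.52464448 0.18522566 0.14016935] [-3.12035535 -0.0060086  -3.05016844]
handle ((529.1178588867188, 183.96395874023438), (40.36345672607422, 9.976798057556152), 5.414647102355957) [0.08019066 0.09895803]
lid ((529.4525756835938, 183.8206024169922), (55.358097076416016, 180.81430053710938), 5.558156490325928)
```

View pics/w2.png

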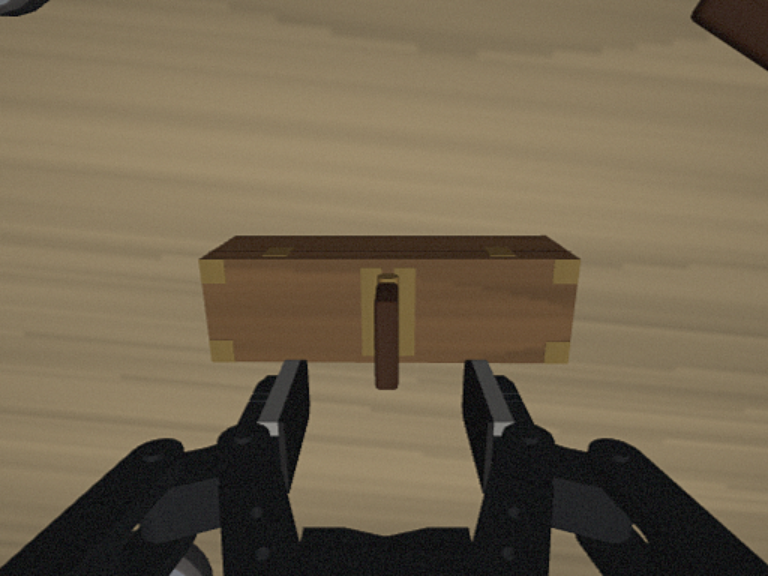

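step_arm:
  plan:
    - [0.6,[0.12,-0.02,-0.7],0]
    - [0.6,[0,0,-0.7],0]
    - [0.6,[0,0,-0.7],0]
    - [0.6,[0,0,-0.4],0]
    - [0.6,[0,0,0],0]

```text
t: 7.32
eef_pos: [0.5298, 0.1858, 0.0794]
tcp_rot: [-3.122, -0.001, -3.049]
wrist_force: [0.1, 0.4, -0.1]
width: 0.6
```

step_arm:
  plan:
    - [0,[0,0,0],0]
    - [0,[0,0,0],0]
    - [0,[0,0,0],0]
    - [0,[0,0,0],0]
    - [0,[0,0,0],0]
  grip_force: 60

```text
t: 7.73
eef_pos: [0.5314, 0.1858, 0.0814]
tcp_rot: [-3.121, 0.003, -3.049]
wrist_force: [-1.0, -1.9, 6.3]
width: 0.102
```

step_arm:
  plan:
    - [0,[0,0,0.1],0]
    - [0,[0,0,0.2],0]
    - [0,[0,0,0.3],0]
    - [0,[0,0,0.4],0]
    - [0,[0,0,0.5],0]

```text
t: 8.15
eef_pos: [0.529, 0.1859, 0.117]
tcp_rot: [-3.122, -0.003, -3.049]
wrist_force: [0.0, 0.1, -7.1]
width: 0.106
```

step_arm:
  plan:
    - [0,[0,0,0.6],0]
    - [0,[0,0,0.6],0]
    - [0,[0,0,0.6],0]
    - [0,[0,0,0.6],0]
    - [0,[0,0,0.3],0]

```text
t: 8.57
eef_pos: [0.5308, 0.1866, 0.187]
tcp_rot: [-3.123, 0.002, -3.049]
wrist_force: [0.3, -0.0, -6.4]
width: 0.11
```

step_arm:
  plan:
    - [0,[0,0,0],0]
    - [0,[0,0,0],0]
    - [0,[0,0,0],0]
    - [0,[0,0,0],0]
    - [0,[0,0,0],0]

```text
t: 8.98
eef_pos: [0.5295, 0.186, 0.1837]
tcp_rot: [-3.122, -0.002, -3.049]
wrist_force: [-0.3, 0.3, -6.8]
width: 0.104
```

Run:
```python
from h import *
im,d=env.capture('wrist');save('w3',im,1.2)
k=cal('wrist');P=cloud(k,d)
r=env.masks_of('wrist','case')
if r:
  m=r[0]['pixels']&(d>0);p=P[m];c=p-p.mean(0);print(len(p),p.min(0),p.max(0)); 
im,d=env.capture('scene');save('s3',im,1.5)
s=env.sense();print(s['wrist_force'],s['wrist_torque'],s['width'],s['eef_pos'])
```

```text
33350 [ 4.89583877e-01  8.73490823e-02 -1.15810136e-04] [0.65444111 0.42305975 0.21982305]
[-0.38840927 -0.13219176 -7.4762301 ] [ 0.10225488 -0.05757625  0.03548834] 0.10510338053485127 [0.52995515 0.18604343 0.18422054]
```

View pics/w3.png

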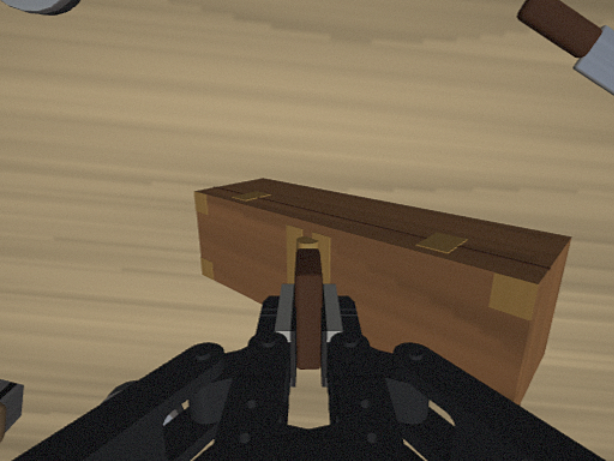

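View pics/s3.png

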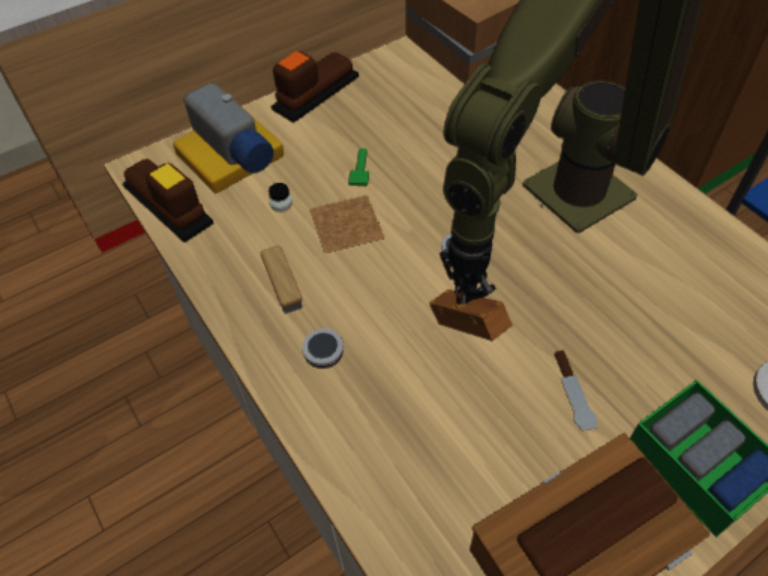

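Run:
```python
from h import *
im,d=env.capture('wrist');k=cal('wrist');P=cloud(k,d)
for uv in [(170,175),(200,190),(230,200),(330,210),(370,230),(420,265),(430,245)]:
  print(uv,P[uv[1],uv[0]])
```

```text
(170, 175) [0.51066058 0.12554456 0.12122607]
(200, 190) [0.51370133 0.14804627 0.13627337]
(230, 200) [0.51341873 0.16763587 0.14930366]
(330, 210) [0.50138504 0.21635659 0.18191716]
(370, 230) [0.50491873 0.23229934 0.19233344]
(420, 265) [0.51325176 0.25085811 0.20385063]
(430, 245) [0.50314018 0.25145466 0.20546268]
```

step_arm:
  plan:
    - [0,[0.04,-0.4,-0.4],0]
    - [0,[0.04,-0.4,-0.5],0]
    - [0,[0.04,-0.4,-0.5],0]
    - [0,[0.04,-0.4,-0.5],0]
    - [0,[0,0,-0.3],0]

```text
t: 9.6
eef_pos: [0.5335, 0.1442, 0.1284]
tcp_rot: [-3.12, -0.002, -3.051]
wrist_force: [-1.1, -0.7, -6.5]
width: 0.105
```

step_arm:
  plan:
    - [0,[0,0,0],0]
    - [0,[0,0,0],0]
    - [0,[0,0,0],0]
    - [0,[0,0,0],0]
    - [0,[0,0,-0.1],0]

```text
t: 10.02
eef_pos: [0.5353, 0.147, 0.1286]
tcp_rot: [-3.123, 0.003, -3.048]
wrist_force: [0.1, -0.3, -6.9]
width: 0.102
```

Run:
```python
from h import *
im,d=env.capture('wrist');k=cal('wrist');P=cloud(k,d)
for uv in [(170,175),(200,190),(230,200),(330,210),(370,230),(420,265),(430,245)]:
  print(uv,P[uv[1],uv[0]])
s=env.sense();print(s['wrist_force'],s['eef_pos'])
```

```text
(170, 175) [0.51780628 0.08436322 0.05728081]
(200, 190) [0.52053396 0.10785304 0.07396   ]
(230, 200) [0.51908948 0.12824188 0.09032131]
(330, 210) [0.50504814 0.17634519 0.12794218]
(370, 230) [0.50779863 0.19131621 0.1396986 ]
(420, 265) [0.51533495 0.20872009 0.15174502]
(430, 245) [0.50526891 0.20880934 0.15402007]
[ 0.11104702  0.34296281 -6.80770383] [0.53482459 0.14675039 0.12765818]
```

step_arm:
  plan:
    - [0,[0,0,-0.2],0]
    - [0,[-0.03,0.28,-0.12],0]
    - [0,[-0.03,0.3,-0.16],0]
    - [0,[-0.03,0.3,-0.2],0]
    - [0,[-0.02,0.26,-0.2],0]

```text
t: 10.48
eef_pos: [0.5313, 0.1757, 0.1047]
tcp_rot: [-3.122, -0.0, -3.049]
wrist_force: [-1.2, -0.6, -6.0]
width: 0.099
```

step_arm:
  plan:
    - [0,[-0.02,0.22,-0.2],0]
    - [0,[-0.02,0.19,-0.2],0]
    - [0,[-0.02,0.17,-0.2],0]
    - [0,[-0.01,0.14,-0.2],0]
    - [0,[0,0.1,-0.1],0]

```text
t: 10.9
eef_pos: [0.5294, 0.1954, 0.0819]
tcp_rot: [-3.122, -0.001, -3.049]
wrist_force: [0.5, -0.8, -5.7]
width: 0.105
```

Run:
```python
from h import *
im,d=env.capture('wrist');k=cal('wrist');P=cloud(k,d);save('w4',im,1.2)
for uv in [(170,175),(200,190),(230,200),(330,210),(370,230),(420,265),(430,245)]:
  print(uv,P[uv[1],uv[0]])
s=env.sense();print(s['wrist_force'],s['eef_pos'])
```

```text
(170, 175) [0.50311144 0.14130888 0.0404725 ]
(200, 190) [0.50513103 0.161643   0.05576746]
(230, 200) [0.5090483  0.17800854 0.05620566]
(330, 210) [0.50929737 0.23203639 0.05652179]
(370, 230) [0.51893837 0.25584043 0.05617464]
(420, 265) [0.56775876 0.32179045 0.00230172]
(430, 245) [0.55071034 0.3253598  0.00143513]
[-0.31069001 -0.48395805 -5.76628479] [0.52932891 0.19564782 0.08174555]
```

View pics/w4.png

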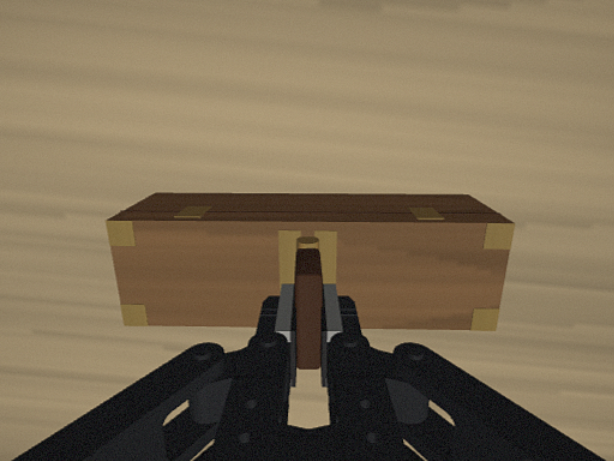

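step_arm:
  plan:
    - [0,[0,0,-0.06],0]
    - [0,[0,0,-0.04],0]
    - [0,[0,0,0],0]
    - [0,[0,0,0],0]
    - [0,[0,0,0],0]

```text
t: 11.37
eef_pos: [0.5297, 0.1957, 0.0814]
tcp_rot: [-3.124, 0.001, -3.049]
wrist_force: [-4.2, 2.3, 6.0]
width: 0.105
```

Contact. Release and rise.

step_arm:
  plan:
    - [0.5,[0,0,0],0]
    - [0.5,[0,0,0],0]
    - [0.5,[0,0,0],0]
    - [0.5,[0,0,0],0]
    - [0.5,[0,0,0],0]

```text
t: 11.78
eef_pos: [0.5302, 0.195, 0.0803]
tcp_rot: [-3.122, 0.001, -3.049]
wrist_force: [-1.7, 0.8, -0.4]
width: 0.497
```

step_arm:
  plan:
    - [1,[0,0,0.5],0]
    - [1,[0,0,1],0]
    - [1,[0,0,1],0]
    - [1,[0,0,1],0]
    - [1,[0,0,0],0]

```text
t: 12.2
eef_pos: [0.5331, 0.1961, 0.1729]
tcp_rot: [-3.124, 0.009, -3.049]
wrist_force: [1.2, 0.6, -0.4]
width: 1.001
```

Run:
```python
from h import *
im,d=env.capture('wrist');save('w5',im,1.2)
k=cal('wrist');P=cloud(k,d)
s=env.sense();print(s['eef_pos'],s['tcp_rot'],s['wrist_force'])
m=env.masks_of('wrist','case')[0]['pixels']&(d>0)
p=P[m];h=p[(p[:,2]>.07)&(p[:,2]<.105)]
r=cv2.minAreaRect(h[:,:2].astype(np.float32)*1000);print('handle',r,np.percentile(h[:,2],[5,95]))
l=p[(p[:,2]>.045)&(p[:,2]<.062)];r=cv2.minAreaRect(l[:,:2].astype(np.float32)*1000);print('lid',r)
k=cal('top');im,d=env.capture('top');P=cloud(k,d);save('t5',im,1.5)
for n in ['shoehorn','case','mat']:
  m=env.masks_of('top',n)[0]['pixels']&(d>0);p=P[m]
  if n=='case':p=p[(p[:,2]>.045)&(p[:,2]<.062)]
  print(n,cv2.minAreaRect(p[:,:2].astype(np.float32)*1000),p.min(0),p.max(0))
```

```text
[0.53216563 0.19584805 0.17071815] [-3.12360259  0.00656902 -3.04924965] [ 0.19439814  0.94413009 -1.09826545]
handle ((523.8656005859375, 193.96884155273438), (38.99952697753906, 9.687761306762695), 5.966740131378174) [0.08009631 0.09440267]
lid ((524.8639526367188, 193.02552795410156), (55.35015106201172, 180.67843627929688), 5.185628890991211)
shoehorn ((423.3936462402344, 448.44482421875), (85.43000030517578, 42.278873443603516), 73.03814697265625) [ 0.39301115  0.41227126 -0.00342908] [0.44904092 0.49034924 0.01512239]
case ((527.62548828125, 161.79261779785156), (53.75794219970703, 113.41647338867188), 4.588508605957031) [0.49783231 0.10390516 0.04551553] [0.55678323 0.21944149 0.06166696]
mat ((537.583251953125, -247.02206420898438), (152.26849365234375, 153.05764770507812), 73.09038543701172) [ 0.44510406 -0.33760433 -0.0068262 ] [ 0.62665484 -0.15521634  0.01527506]
```

View pics/t5.png

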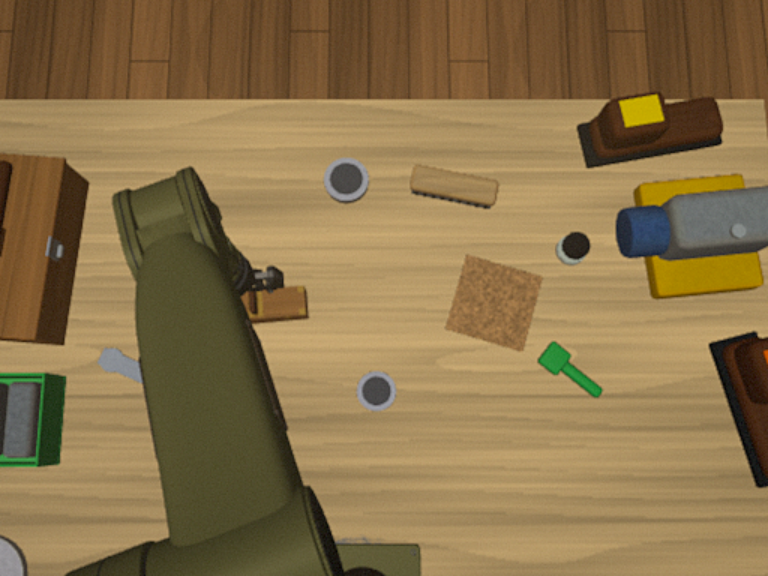

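Run:
```python
from h import *
k=cal('wrist');s=env.sense()
Rt=R.from_euler('xyz',s['tcp_rot']).as_matrix();print('cam in tool',Rt.T@(k['xyz']-s['eef_pos']))
print(s['joint_positions'])
for y in (1.66,4.8):print(y,(R.from_euler('xyz',[3.1416,0,y]).as_matrix()@(Rt.T@(k['xyz']-s['eef_pos']))))
```

```text
cam in tool [ 0.0807468 -0.0007803 -0.1332278]
[ 0.36316808  0.37213537 -0.17779649  1.02871646 -0.01886939  0.27073242]
1.66 [-0.00796958  0.08035632  0.13322781]
4.8 [ 0.00784159 -0.08036891  0.13322781]
```

step_arm:
  plan:
    - [1,[-0.1,0.6,0],-1]
    - [1,[-0.1,0.6,0],-1]
    - [1,[-0.1,0.6,0],-1]
    - [1,[-0.1,0.6,0],-1]
    - [1,[0,0.3,0],-1]

```text
t: 12.92
eef_pos: [0.5187, 0.2638, 0.1664]
tcp_rot: [-3.121, -0.002, 2.883]
wrist_force: [0.5, 0.7, -0.6]
width: 0.999
```

step_arm:
  plan:
    - [1,[0,0,0],-1]
    - [1,[0,0,0],-1]
    - [1,[0,0,0],-1]
    - [1,[0,0,0],-1]
    - [1,[0,0,0],-1]

```text
t: 13.33
eef_pos: [0.519, 0.2623, 0.1664]
tcp_rot: [-3.12, -0.001, 2.533]
wrist_force: [-0.0, -0.5, -0.3]
width: 1.002
```

step_arm:
  plan:
    - [1,[0,0,0],-1]
    - [1,[0,0,0],-1]
    - [1,[0,0,0],-1]
    - [1,[0,0,0],-1]
    - [1,[0,0,0],-1]

```text
t: 13.75
eef_pos: [0.519, 0.2622, 0.1664]
tcp_rot: [-3.12, -0.0, 2.183]
wrist_force: [-0.6, -0.2, 0.3]
width: 1.003
```

step_arm:
  plan:
    - [1,[0,0,0],-1]
    - [1,[0,0,0],-1]
    - [1,[0,0,0],-1]
    - [1,[0,0,0],-1]
    - [1,[0,0,0],-1]

```text
t: 14.17
eef_pos: [0.5191, 0.2622, 0.1664]
tcp_rot: [-3.12, 0.001, 1.834]
wrist_force: [0.6, 0.2, 0.6]
width: 0.998
```

step_arm:
  plan:
    - [1,[0,0,-0.5],-1]
    - [1,[0,0,-0.5],-1]
    - [1,[0,0,-0.5],-0.5]
    - [1,[0,0,0],0]
    - [1,[0,0,0],0]

```text
t: 14.58
eef_pos: [0.5185, 0.262, 0.1288]
tcp_rot: [-3.119, 0.002, 1.664]
wrist_force: [-0.3, 0.1, -0.4]
width: 1.003
```

Run:
```python
from h import *
im,d=env.capture('wrist');save('w6',im,1.2)
k=cal('wrist');P=cloud(k,d)
s=env.sense();print(s['eef_pos'],s['tcp_rot'],s['joint_positions'])
m=env.masks_of('wrist','case')[0]['pixels']&(d>0)
p=P[m]
l=p[(p[:,2]>.045)&(p[:,2]<.062)];r=cv2.minAreaRect(l[:,:2].astype(np.float32)*1000);print('lid',r,cv2.boxPoints(r))
```

```text
[0.51932525 0.26239181 0.12973656] [-3.12058717e+00  7.85026542e-04  1.66425082e+00] [ 0.46418549  0.4366154  -0.17584987  0.97819418  0.00687818  1.94146725]
lid ((525.51171875, 205.98416137695312), (54.23573303222656, 157.4982452392578), 5.160167694091797) [[491.42105  281.97513 ]
 [505.58646  125.115204]
 [559.6024   129.9932  ]
 [545.437    286.85312 ]]
```

View pics/w6.png

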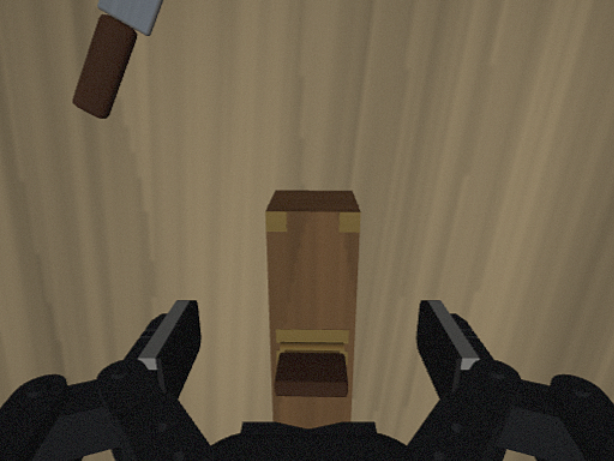

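step_arm:
  plan:
    - [1,[0,0,-1],0]
    - [1,[0,0,-1],0]
    - [1,[0,0,-1],0]
    - [1,[0,0,-0.8],0]
    - [1,[0,0,-0.4],0]

```text
t: 15.1
eef_pos: [0.5188, 0.2622, 0.0236]
tcp_rot: [-3.12, 0.001, 1.664]
wrist_force: [-0.5, 0.3, 0.1]
width: 0.997
```

step_arm:
  plan:
    - [1,[0,0,-0.26],0]
    - [1,[0,0,0],0]
    - [0.3,[0,0,0],0]
    - [0.3,[0,0,0],0]
    - [0.3,[0,0,0],0]
  grip_force: 25

```text
t: 15.52
eef_pos: [0.5204, 0.2632, 0.0204]
tcp_rot: [-3.124, -0.001, 1.663]
wrist_force: [-1.3, -2.4, 4.7]
width: 0.627
```

step_arm:
  plan:
    - [0.3,[0,0,0],0]
    - [0.3,[0,0,0],0]
    - [0.3,[0,0,0],0]

```text
t: 15.77
eef_pos: [0.5204, 0.2632, 0.0204]
tcp_rot: [-3.124, -0.001, 1.663]
wrist_force: [-1.7, -0.3, 5.4]
width: 0.632
```

step_arm:
  plan:
    - [0.3,[0.01,-0.12,0.55],0]
    - [0.3,[0.01,-0.16,0.53],0]
    - [0.3,[0.02,-0.21,0.52],0]
    - [0.3,[0.02,-0.25,0.5],0]
    - [0.3,[0,0,0],0]

```text
t: 16.18
eef_pos: [0.5221, 0.2436, 0.0731]
tcp_rot: [-3.124, -0.0, 1.662]
wrist_force: [0.2, 0.1, -3.7]
width: 0.633
```

Run:
```python
from h import *
im,d=env.capture('wrist');save('w7',im,1.2);im,d=env.capture('scene');save('s7',im,1.5)
s=env.sense();print(s['eef_pos'],s['wrist_force'],s['width'])
```

```text
[0.52186524 0.24423055 0.07181959] [-0.04363918  1.02722539  0.43579123] 0.6321745590649487
```

View pics/w7.png

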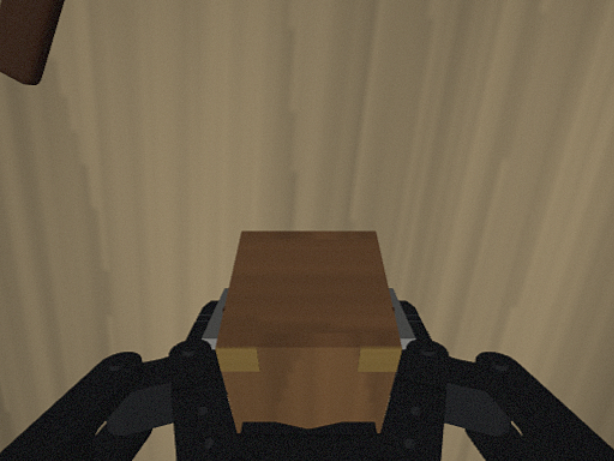

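View pics/s7.png

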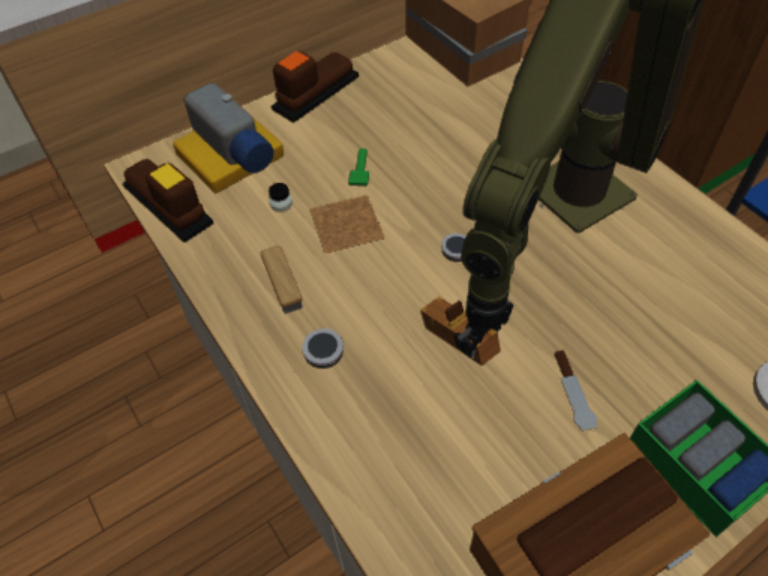

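Works well: the case pivots in the jaws with the heavy (-y) end down. I'll continue.

step_arm:
  plan:
    - [0.3,[0.02,-0.3,0.47],0]
    - [0.3,[0.03,-0.34,0.45],0]
    - [0.3,[0.03,-0.37,0.42],0]
    - [0.3,[0.04,-0.41,0.38],0]
    - [0.3,[0.04,-0.44,0.34],0]

```text
t: 16.7
eef_pos: [0.525, 0.1964, 0.1237]
tcp_rot: [-3.122, 0.0, 1.663]
wrist_force: [0.8, -0.2, -6.9]
width: 0.626
```

step_arm:
  plan:
    - [0.3,[0.04,-0.47,0.3],0]
    - [0.3,[0.04,-0.49,0.26],0]
    - [0.3,[0.05,-0.5,0.22],0]
    - [0.3,[0.05,-0.52,0.17],0]
    - [0.3,[0,0,0],0]

```text
t: 17.12
eef_pos: [0.5303, 0.1448, 0.1475]
tcp_rot: [-3.123, 0.003, 1.66]
wrist_force: [-0.1, 0.9, -6.8]
width: 0.629
```

Run:
```python
from h import *
im,d=env.capture('wrist');save('w8',im,1.2);k=cal('wrist');P=cloud(k,d)
im2,d=env.capture('scene');save('s8',im2,1.5)
s=env.sense();print(s['eef_pos'],s['wrist_force'],s['width'])
for v in range(180,384,15):print(v,P[v,256])
```

```text
[0.52981166 0.14707262 0.14664492] [ 0.40752321  0.30325415 -7.03518851] 0.6281995000489052
180 [0.52735341 0.14296481 0.00172782]
195 [0.52699023 0.18420452 0.15989325]
210 [0.52751653 0.17906482 0.16323307]
225 [0.52572944 0.22665183 0.280185  ]
240 [0.52851468 0.16950326 0.17035979]
255 [0.52897678 0.16521831 0.17426237]
270 [0.52945827 0.16044199 0.17700174]
285 [0.52989628 0.15633943 0.18052611]
300 [0.53032984 0.15220803 0.18371475]
315 [0.53070719 0.14887861 0.18762367]
330 [0.53515824 0.08366358 0.12328604]
345 [0.53585084 0.07705169 0.12832773]
360 [0.53068325 0.15504983 0.21274922]
375 [0.53066822 0.15665474 0.21886152]
```

View pics/w8.png

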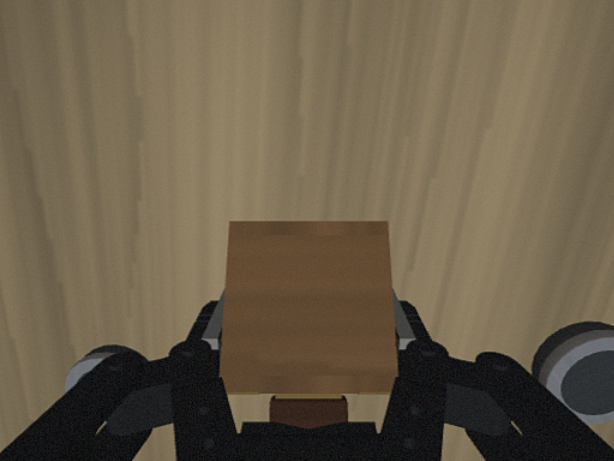

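View pics/s8.png

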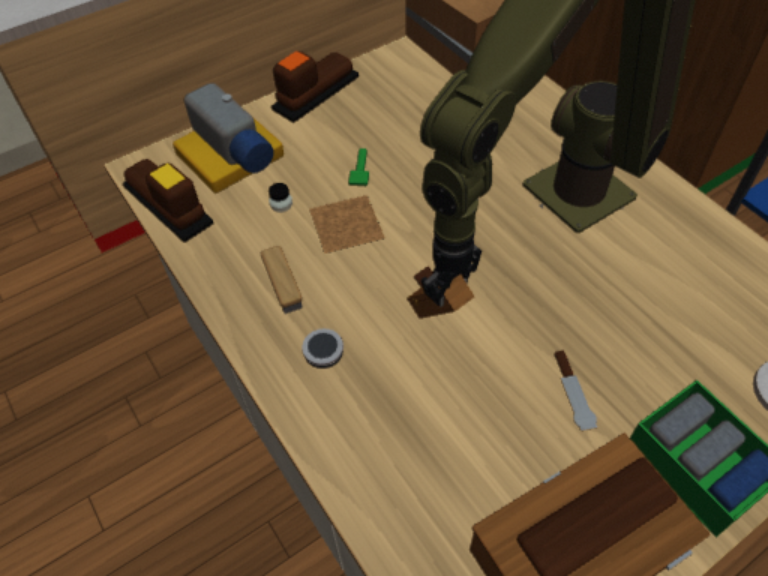

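step_arm:
  plan:
    - [0.3,[0,-0.2,0.3],0]
    - [0.3,[0,-0.4,0.4],0]
    - [0.3,[0,-0.6,0.4],0]
    - [0.3,[0,-0.7,0.2],0]
    - [0.3,[0,-0.8,0],0]

```text
t: 17.63
eef_pos: [0.531, 0.0803, 0.1814]
tcp_rot: [-3.126, 0.0, 1.665]
wrist_force: [0.6, -0.2, -6.6]
width: 0.632
```

step_arm:
  plan:
    - [0.3,[0,-0.8,0],0]
    - [0.3,[0,-0.8,0],0]
    - [0.3,[0,-0.8,0],0]
    - [0.3,[0,-0.8,0],0]
    - [0.3,[0,-0.8,0],0]

```text
t: 18.05
eef_pos: [0.5296, -0.0208, 0.18]
tcp_rot: [-3.123, 0.001, 1.664]
wrist_force: [0.4, -0.3, -7.0]
width: 0.629
```

step_arm:
  plan:
    - [0.3,[0,-0.8,0],0]
    - [0.3,[0,-0.8,0],0]
    - [0.3,[0,-0.8,0],0]
    - [0.3,[0,-0.7,0],0]
    - [0.3,[0,-0.6,0],0]

```text
t: 18.47
eef_pos: [0.5295, -0.1137, 0.1799]
tcp_rot: [-3.122, 0.001, 1.663]
wrist_force: [-0.2, 1.0, -7.3]
width: 0.631
```

step_arm:
  plan:
    - [0.3,[0,-0.5,0],0]
    - [0.3,[0,-0.4,0],0]
    - [0.3,[0,-0.2,0],0]
    - [0.3,[0,0,0],0]
    - [0.3,[0,0,0],0]

```text
t: 18.88
eef_pos: [0.5297, -0.1391, 0.1791]
tcp_rot: [-3.122, -0.001, 1.663]
wrist_force: [1.1, 0.3, -7.3]
width: 0.628
```

Run:
```python
from h import *
im,d=env.capture('wrist');save('w9',im,1.2);k=cal('wrist');P=cloud(k,d)
im2,d=env.capture('scene');save('s9',im2,1.5)
im2,d=env.capture('top');save('t9',im2,1.5)
s=env.sense();print(s['eef_pos'],s['wrist_force'],s['width'])
for v in range(180,384,15):print(v,P[v,256])
```

```text
[ 0.52966875 -0.13857326  0.17900466] [ 0.24531945  0.10945972 -6.59456963] 0.6271650521048364
180 [ 0.5270317  -0.1516111   0.00106733]
195 [ 0.52643468 -0.0997172   0.19495594]
210 [ 0.52697729 -0.1050449   0.19743151]
225 [ 0.5275183  -0.11040807  0.19968141]
240 [ 0.52803359 -0.1152988   0.20275313]
255 [ 0.52855258 -0.12035681  0.20528275]
270 [ 0.52903015 -0.12475388  0.20870919]
285 [ 0.52951743 -0.12941191  0.21147213]
300 [ 0.52998046 -0.13374719  0.21448635]
315 [ 0.53043669 -0.1380459   0.21734044]
330 [ 0.53493363 -0.20165011  0.15478204]
345 [ 0.53575178 -0.20971672  0.15837211]
360 [ 0.53022882 -0.12918564  0.24551848]
375 [ 0.53025207 -0.12813136  0.25110296]
```

View pics/s9.png

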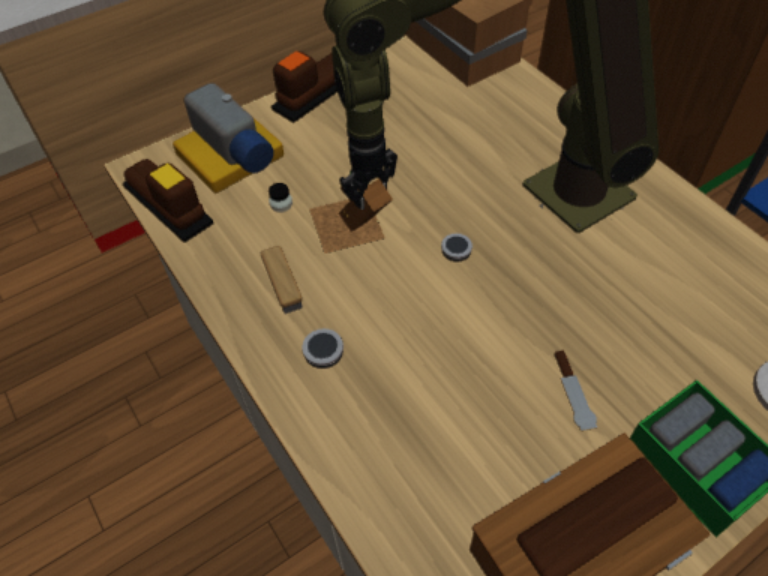

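View pics/t9.png

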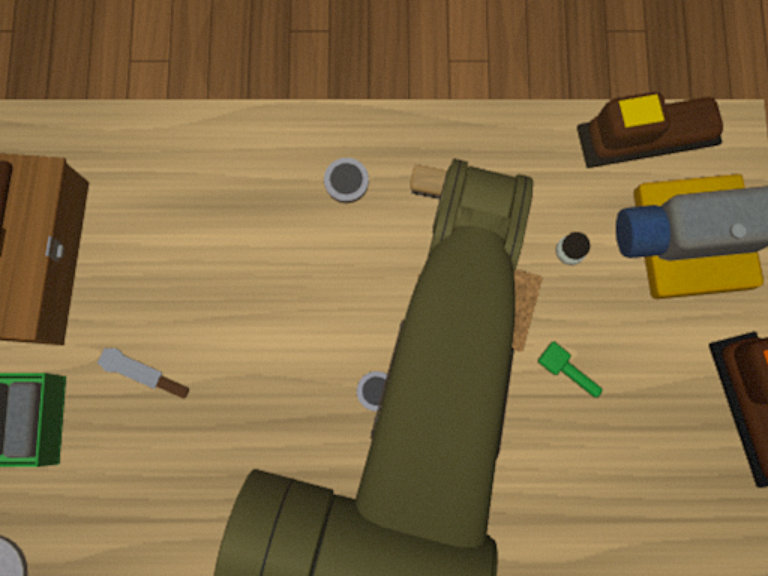

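View pics/w9.png

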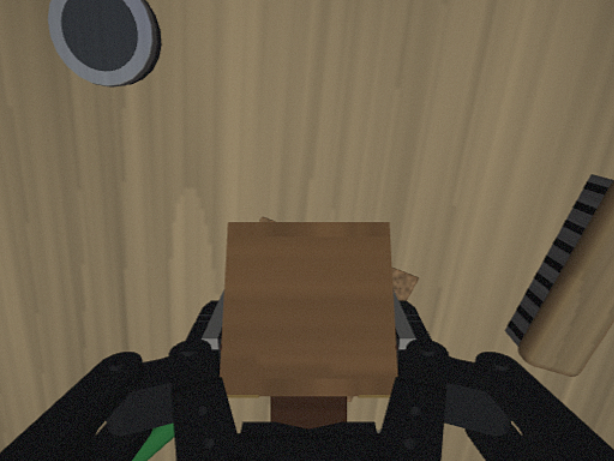

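step_arm:
  plan:
    - [0.3,[0.02,-0.4,0],0]
    - [0.3,[0.03,-0.4,-0.2],0]
    - [0.3,[0.03,-0.36,-0.3],0]
    - [0.3,[0,0,-0.3],0]
    - [0.3,[0,0,-0.2],0]

```text
t: 19.45
eef_pos: [0.5311, -0.169, 0.1525]
tcp_rot: [-3.121, -0.001, 1.662]
wrist_force: [-0.9, 1.0, -6.6]
width: 0.63
```

step_arm:
  plan:
    - [0.3,[0,0,-0.1],0]
    - [0.3,[0,0,-0.05],0]
    - [0.3,[0,0,0],0]

```text
t: 19.7
eef_pos: [0.5313, -0.168, 0.1497]
tcp_rot: [-3.121, -0.001, 1.664]
wrist_force: [-0.9, 0.2, -7.1]
width: 0.631
```

```bash
cat > look.py <<'E'
import sys
from h import *
n=sys.argv[1]
im,d=env.capture('wrist');save('w'+n,im,1.2);k=cal('wrist');P=cloud(k,d)
im2,d2=env.capture('scene');save('s'+n,im2[60:260,150:400],3)
s=env.sense();print(s['eef_pos'],s['wrist_force'],s['width'])
a=P[200:310,240:275].reshape(-1,3)
# plane fit of end face
q=a[(a[:,2]>.12)];c=np.median(q,0);q=q[np.linalg.norm(q-c,axis=1)<.03];c=q.mean(0);nn=np.linalg.svd(q-c,full_matrices=False)[2][2];nn*=np.sign(nn[2]);print('end face c',c,'normal',nn,'tilt deg',np.degrees(np.arccos(nn[2])))
for v in range(175,340,11):print(v,np.round(P[v,256],4))
E
python3 look.py 10
```

```text
[ 0.53193133 -0.16816235  0.15047306] [ 0.38678594 -0.63599553 -6.2031156 ] 0.6299383433892298
end face c [ 0.53089612 -0.14858067  0.17744658] normal [-0.03008399  0.50577744  0.86213928] tilt deg 30.4423636381828
175 [ 0.5285 -0.1675  0.0015]
186 [ 0.5282 -0.126   0.1642]
197 [ 0.5286 -0.1299  0.1661]
208 [ 0.5289 -0.1334  0.1688]
219 [ 0.5294 -0.1376  0.1699]
230 [ 0.5297 -0.1415  0.1716]
241 [ 0.5301 -0.1443  0.1754]
252 [ 0.5305 -0.1479  0.1772]
263 [ 0.5308 -0.1518  0.1786]
274 [ 0.5312 -0.1553  0.1807]
285 [ 0.5316 -0.1586  0.1828]
296 [ 0.5319 -0.1619  0.1849]
307 [ 0.5322 -0.1646  0.1877]
318 [ 0.5325 -0.1675  0.1899]
329 [ 0.5329 -0.171   0.1915]
```

step_arm:
  plan:
    - [0.3,[0,0,-0.12],0]
    - [0.3,[0,0,-0.12],0]
    - [0.3,[0.02,-0.2,0],0]
    - [0.3,[0.03,-0.3,0.1],0]
    - [0.3,[0.03,-0.32,0.09],0]

```text
t: 20.22
eef_pos: [0.5345, -0.1882, 0.1511]
tcp_rot: [-3.125, -0.0, 1.665]
wrist_force: [-1.0, 2.3, 0.8]
width: 0.63
```

step_arm:
  plan:
    - [0.3,[0.03,-0.32,0.08],0]
    - [0.3,[0.03,-0.32,0.06],0]
    - [0.3,[0.03,-0.32,0.04],0]
    - [0.3,[0,0,0],0]
    - [0.3,[0,0,0],0]

```text
t: 20.63
eef_pos: [0.5368, -0.2145, 0.1537]
tcp_rot: [-3.123, 0.002, 1.662]
wrist_force: [0.4, -0.5, -0.6]
width: 0.625
```

```bash
python3 look.py 11
```

```text
[ 0.53672432 -0.21418824  0.15371133] [ 1.16162511 -1.54316338 -1.11407775] 0.6269174381455316
end face c [ 0.53585514 -0.19261985  0.18523402] normal [-0.01059494  0.25041884  0.96807962] tilt deg 14.515557181019872
175 [ 0.5338 -0.214   0.0056]
186 [ 0.5337 -0.1863  0.1238]
197 [ 0.5335 -0.1722  0.1802]
208 [ 0.5339 -0.176   0.1812]
219 [ 0.5343 -0.18    0.1818]
230 [ 0.5347 -0.1839  0.1829]
241 [ 0.535  -0.1878  0.1838]
252 [ 0.5354 -0.1919  0.1845]
263 [ 0.5358 -0.1959  0.1855]
274 [ 0.5361 -0.1994  0.1872]
285 [ 0.5365 -0.2036  0.1879]
296 [ 0.5369 -0.2073  0.1894]
307 [ 0.5372 -0.2107  0.1912]
318 [ 0.5322 -0.1336  0.2867]
329 [ 0.5381 -0.2194  0.1924]
```

View pics/s11.png

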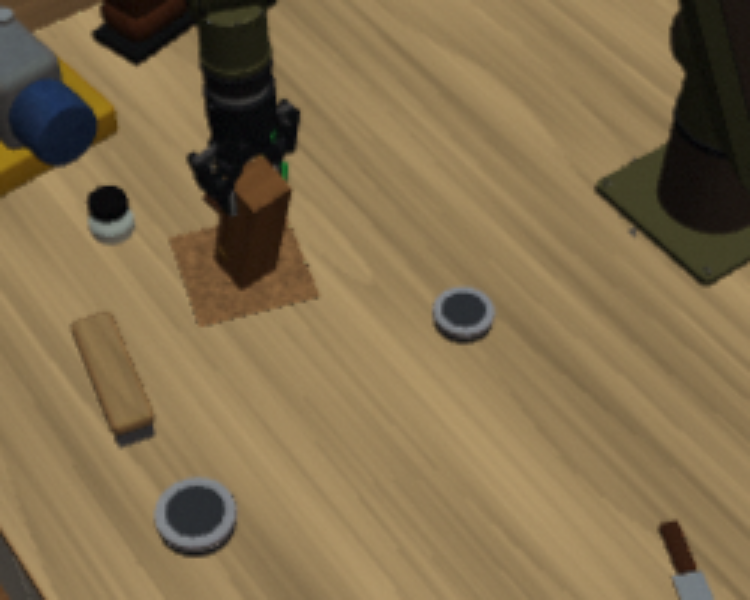

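step_arm:
  plan:
    - [0.3,[0.03,-0.32,0.02],0]
    - [0.3,[0.03,-0.32,0.01],0]
    - [0.3,[0.03,-0.32,-0.01],0]
    - [0.3,[0.03,-0.3,-0.02],0]
    - [0.3,[0,0,0],0]

```text
t: 21.15
eef_pos: [0.5385, -0.246, 0.1528]
tcp_rot: [-3.12, 0.001, 1.662]
wrist_force: [-0.7, 1.2, -3.1]
width: 0.631
```

```bash
python3 look.py 12
```

```text
[ 0.53845195 -0.24550306  0.15295888] [-0.89074127 -0.19734153 -5.81863332] 0.6293452777351062
end face c [ 0.53757729 -0.22293019  0.18662539] normal [0.00898498 0.13867683 0.99029693] tilt deg 7.988109699350347
175 [ 0.5347 -0.2116  0.1226]
186 [ 0.5351 -0.2085  0.1515]
197 [ 0.5354 -0.2059  0.1732]
208 [ 0.5356 -0.2059  0.1842]
219 [ 0.536  -0.2102  0.1839]
230 [ 0.5364 -0.214   0.1849]
241 [ 0.5367 -0.2173  0.1869]
252 [ 0.5371 -0.2209  0.1881]
263 [ 0.5375 -0.2258  0.1873]
274 [ 0.5379 -0.2304  0.1871]
285 [ 0.5383 -0.2339  0.1887]
296 [ 0.5387 -0.2393  0.1879]
307 [ 0.5391 -0.244   0.188 ]
318 [ 0.5395 -0.2478  0.1894]
329 [ 0.5399 -0.2519  0.1905]
```

View pics/s12.png

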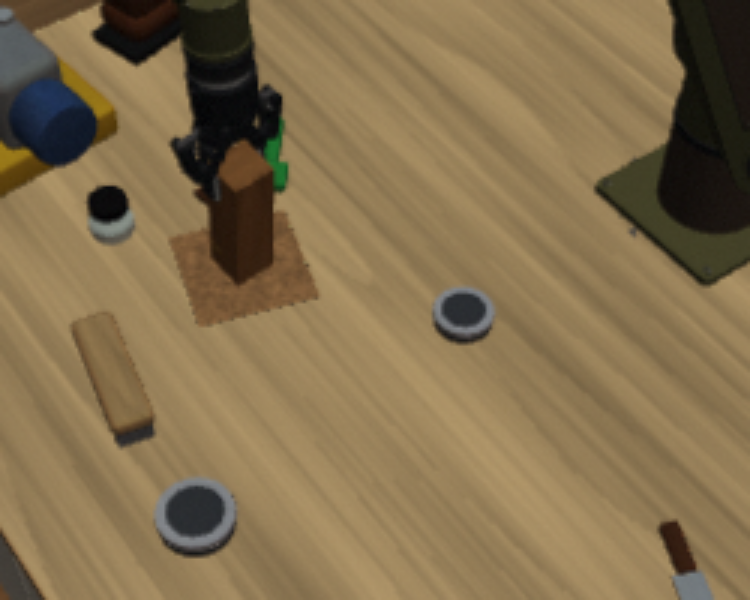

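step_arm:
  plan:
    - [0.3,[0,0,-0.08],0]
    - [0.3,[0,0,-0.06],0]
    - [0.3,[0,0,0],0]

```text
t: 21.5
eef_pos: [0.5385, -0.2456, 0.1526]
tcp_rot: [-3.122, 0.004, 1.663]
wrist_force: [-4.8, -1.1, 9.8]
width: 0.631
```

step_arm:
  plan:
    - [0.3,[0.02,-0.2,0],0]
    - [0.3,[0.02,-0.2,0],0]
    - [0.3,[0.02,-0.2,0],0]
    - [0.3,[0.02,-0.2,0],0]
    - [0.3,[0,0,0],0]

```text
t: 21.92
eef_pos: [0.5406, -0.2648, 0.1495]
tcp_rot: [-3.121, -0.0, 1.663]
wrist_force: [-0.4, 2.0, 0.4]
width: 0.628
```

```bash
python3 look.py 13
```

```text
[ 0.54067686 -0.26465746  0.14957032] [-0.50247338  1.3539715  -1.61470307] 0.6263995620626459
end face c [ 0.53970296 -0.24094094  0.18513294] normal [0.015662   0.1154247  0.99319275] tilt deg 6.689137431733304
175 [ 0.5369 -0.2254  0.1377]
186 [ 0.5373 -0.2253  0.1551]
197 [ 0.5376 -0.2256  0.1681]
208 [ 0.5378 -0.2256  0.1795]
219 [ 0.5381 -0.2268  0.1863]
230 [ 0.5385 -0.2309  0.186 ]
241 [ 0.5388 -0.2347  0.1865]
252 [ 0.5392 -0.2391  0.1862]
263 [ 0.5396 -0.2433  0.1865]
274 [ 0.54   -0.2476  0.1866]
285 [ 0.5404 -0.2526  0.1859]
296 [ 0.5408 -0.2572  0.1861]
307 [ 0.5413 -0.2616  0.1865]
318 [ 0.5417 -0.2669  0.1861]
329 [ 0.5421 -0.2714  0.1867]
```

View pics/s13.png

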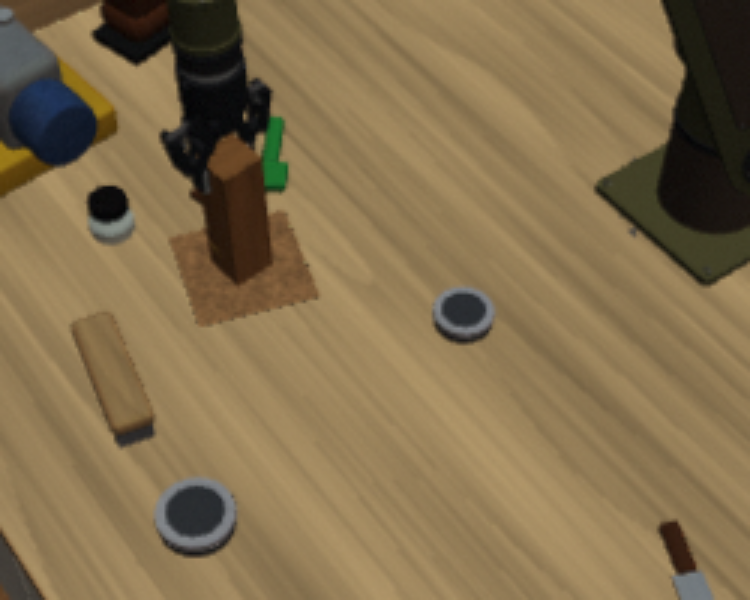

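step_arm:
  plan:
    - [0.7,[0,0,0],0]
    - [0.8,[0,0,0],0]
    - [1,[0,0,0],0]
    - [1,[0,0,0],0]
    - [1,[0,0,0],0]

```text
t: 22.43
eef_pos: [0.5416, -0.2646, 0.1504]
tcp_rot: [-3.123, 0.001, 1.663]
wrist_force: [0.2, 0.0, -0.3]
width: 1.0
```

step_arm:
  plan:
    - [1,[0,0,0.4],0]
    - [1,[0,0,0.8],0]
    - [1,[0,0,1],0]
    - [1,[0,0,1],0]
    - [1,[0,0,1],0]

```text
t: 22.85
eef_pos: [0.541, -0.2643, 0.2571]
tcp_rot: [-3.123, 0.001, 1.663]
wrist_force: [-0.3, -0.6, -0.3]
width: 1.005
```

```bash
python3 look.py 14
```

```text
[ 0.54350005 -0.26556199  0.26086374] [ 0.49439582 -0.84895193  0.12268431] 1.0042442703075876
end face c [ 0.54355715 -0.27039676  0.19138107] normal [-0.00895744  0.00187525  0.99995812] tilt deg 0.5243569563511356
175 [ 0.5404 -0.2435  0.1905]
186 [ 0.5411 -0.2512  0.1908]
197 [ 0.5418 -0.259   0.191 ]
208 [ 0.5425 -0.2672  0.191 ]
219 [ 0.5433 -0.2755  0.1911]
230 [ 0.5498 -0.3733  0.0076]
241 [ 0.5513 -0.3894  0.0084]
252 [ 0.5529 -0.4073  0.007 ]
263 [ 0.5544 -0.4231  0.0096]
274 [ 0.5561 -0.4425  0.0072]
285 [ 0.5577 -0.4594  0.0093]
296 [ 0.5594 -0.4784  0.009 ]
307 [ 0.5612 -0.4982  0.0083]
318 [ 0.563  -0.5182  0.0082]
329 [ 0.5649 -0.539   0.0077]
```

View pics/w14.png

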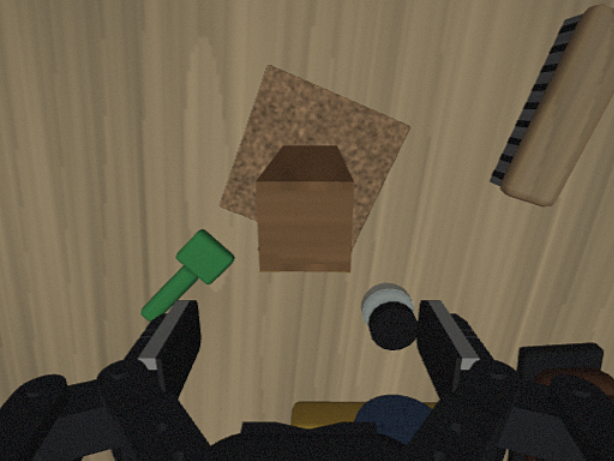

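View pics/s14.png

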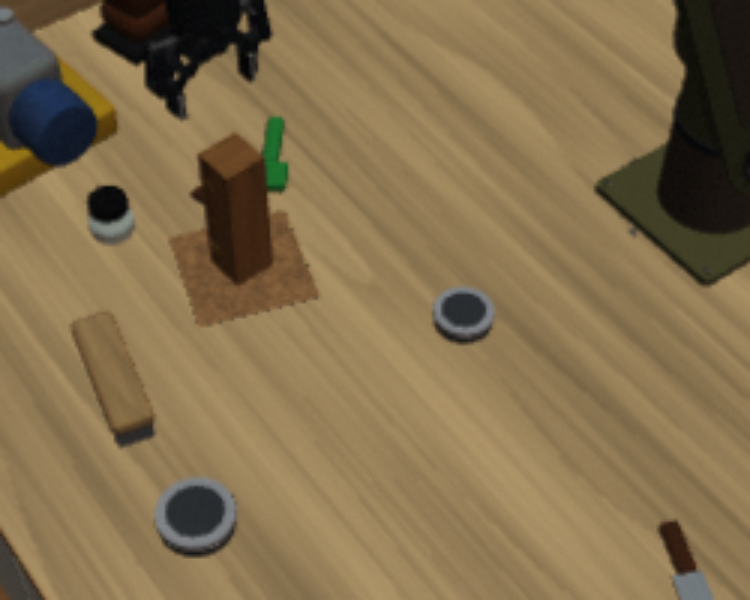

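step_arm:
  plan:
    - [1,[0,0,1],0]
    - [1,[-0.3,0,1],0]
    - [1,[-0.8,0.8,0.5],0]
    - [1,[-0.8,1,0],0]
    - [1,[-0.8,1,0],0]

```text
t: 23.37
eef_pos: [0.4734, -0.1942, 0.3184]
tcp_rot: [-3.124, 0.001, 1.662]
wrist_force: [0.4, 1.2, -1.0]
width: 1.004
```

step_arm:
  plan:
    - [1,[-0.6,1,0],0]
    - [1,[-0.6,1,0],0]
    - [1,[-0.6,1,0],0]
    - [1,[0,1,0],0]
    - [1,[0,1,0],0]

```text
t: 23.78
eef_pos: [0.4273, -0.0683, 0.3179]
tcp_rot: [-3.123, 0.0, 1.663]
wrist_force: [0.6, -0.6, 0.3]
width: 0.999
```

step_arm:
  plan:
    - [1,[0,1,0],0]
    - [1,[0,1,0],0]
    - [1,[0,1,0],0]
    - [1,[0,1,0],0]
    - [1,[0,0,0],0]

```text
t: 24.2
eef_pos: [0.4282, 0.0338, 0.3176]
tcp_rot: [-3.122, -0.002, 1.668]
wrist_force: [-0.1, -0.2, -0.3]
width: 1.002
```

Run:
```python
from h import *
k=cal('top');im,d=env.capture('top');save('t15',im,1.5);P=cloud(k,d)
r=env.masks_of('top','case');print([q['score'] for q in r])
p=P[(P[...,2]>.165)&(P[...,2]<.21)&(abs(P[...,0]-.54)<.07)&(abs(P[...,1]+.25)<.08)]
r=cv2.minAreaRect(p[:,:2].astype(np.float32)*1000);print(len(p),r,np.median(p[:,2]),np.percentile(p[:,2],[5,95]))
B=cv2.boxPoints(r)
c=np.array([537.8,-247.3]);a=np.radians(73.5);u=np.array([np.cos(a),np.sin(a)]);v=np.array([-u[1],u[0]])
for b in B:print(b,'mat local',(b-c)@u,(b-c)@v)
for n in ['tin_large','tin_small','brush','applicator','cream_jar','shoehorn','mat']:
  r=env.search_frame('top',n); print(n,r[0]['uv'] if r else None)
```

```text
[0.89, 0.26]
526 ((535.7022094726562, -251.22862243652344), (55.06378936767578, 55.097373962402344), 5.288260459899902) 0.18395601883811186 [0.1735881  0.18757662]
[ 505.74844 -226.33472] mat local 10.998793444012186 36.686126941940955
[ 510.82657 -281.19757] mat local -40.16252826380098 16.235228084452988
[ 565.656   -276.12253] mat local -19.724075622001262 -34.894928399365256
[ 560.5779  -221.25967] mat local 31.437246085811907 -14.444029541877292
tin_large [228.4, 121.3]
tin_small [252.2, 259.3]
brush [302.2, 121.4]
applicator [375.9, 243.7]
cream_jar [379.1, 165.0]
shoehorn [93.8, 247.2]
mat [321.2, 208.2]
```

View pics/t15.png

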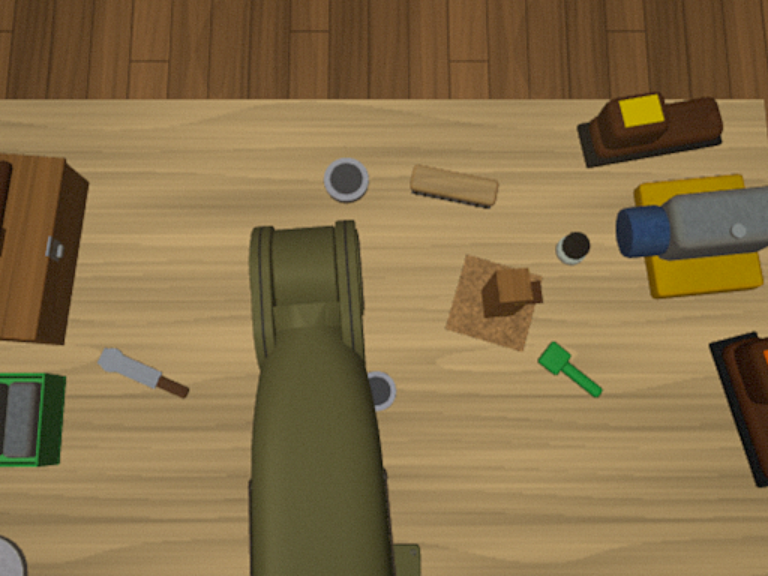

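The case stands level with its base well inside the mat: every corner is within 41 mm of the mat's centre lines, against a half-width of 75 mm. Everything else is where it was at the start, so I'm handing in.

Run:
```python
from h import *
print(env.finish_job(), env.sense()['t'])
```

```text
the job is handed in; nothing more can be done
the job is handed in; nothing more can be done
```

The case is standing upright on the cork mat, heavy end down, and the job was handed in at about 24.5 s of the 61 s allowed.

**What I did:**
- **Finding the heavy end:** I lifted the case by its handle. The end towards -y dipped about 33 to 37°, so that is the heavy end. I laid the case flat again and let go.
- **Standing it up:** I gripped the light end lightly across its sides and let the case swing in the jaws. I set the heavy end's lower edge on the mat, tipped the case upright and released it.

**Last checks:**
- **Upright:** the top face was level to about 0.5° in the wrist camera. Its height was 184 mm in the top camera, which matches 180 mm of case plus the 4 mm mat.
- **On the mat:** every base corner is at most 41 mm from the mat's centre lines, and the mat's half-width is 75 mm.
- **Other things:** in the top and scene pictures they looked where they were at the start. The tins, brush, jar and applicator were compared by eye only.
- **Arm:** it was clear of everything and touching nothing.

**Disagreements:**
- **Tilt before release:** the plane fit gave 6.7° while the depth profile showed a level top. I trusted the profile, and the later 0.5° reading agreed.
- **Height:** the wrist camera put the top at 191 mm against 184 mm from the top camera. It also read the table and mat heights a few mm high there, so I put this down to calibration.
- **Slipping on the mat:** the edge slid a centimetre or two while the case was being tipped up.
- **Joint limit:** early in the approach the last joint ran up against the end of its range (3.141 rad against 3.14). I turned the tool the other way round, which left it about 1° off vertical for the rest of the job.

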